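# Lay the carton down and shut the stock box

## Task

On the pharmacy counter a medicine carton stands on end in the open stock box, so the lid cannot close. With your fingertips push the carton over along the length of the box so that it lies flat on its broad side on the box's floor, then push the lid over and down until it is fully shut. Only push: do not pick the carton up, and leave the other things on the counter where they are.

Things in the scene. Friction and masses are not known exactly. Their poses are not given: they have to be found in the camera images.
- stock_box: open-topped grey metal box fixed to the counter, outside 130 (its x) x 320 (its y, the long way) x 68 mm high, walls and floor 5 mm thick. Origin: centre of its underside, on the counter; z up. The lid is hinged along the top of its +x long wall, which is the side nearer the robot.
- lid (a joint): angle of the box's lid in rad: 0 fully shut, 1.57 upright, more when it leans out over the outside of the hinged side; stop at 2.1. Flat grey plate 130 x 320 x 6 mm, 0.2 kg, no handle. Its hinge is stiff (about 0.2 N m of friction): the lid stays where it is left and must be pushed all the way.
- lid_hinge (a point): middle of the lid's hinge line (which runs along the box's y), 68.5 mm above the counter, at the outside of the box's +x wall; it is on the lid's underside. Its axes turn with the lid: -x points along the plate from hinge to free edge, z out of the lid's outer face (up when shut).
- lid_edge (a point): middle of the lid's free edge, 130 mm from the hinge line, on the outer face (6 mm plate). Its axes are those of lid_hinge.
- carton: white medicine carton with a blue band, 65 (its x) x 40 (its y) x 120 mm (its z), 0.1 to 0.2 kg, standing on its 65 x 40 end on the box's floor, anywhere along the box, its y roughly along the box's length. Origin: centre of its foot. It needs 120 mm free beside it to fall flat: take it towards the end of the box with more room. Lying flat it is 40 mm high.
- carton_center (a point): centre of that carton, 60 mm from either end.
- syrup_bottle: bystander: amber bottle, 54 mm across, 130 mm high; origin at the centre of its foot.
- pill_jar: bystander: white jar with blue cap, 60 mm across, 80 mm high; origin at the centre of its foot.
- small_carton: bystander: small white and red carton lying on the counter, 50 (x) x 90 (y) x 35 mm high; origin at the centre of its underside.
Things that resemble listed ones, but are neither listed nor needed, are in the scene too. What is shaped like the carton but green or yellow is not meant.

How it is judged (in metres and radians):
On the way, in this order (a step that is already met when the one before it is completed fails the run):
1. the carton lies flat on its broad side on the box's floor while the lid is still open (above 1 rad) (angle between the y axis of carton and the z axis of stock_box, either way round below 0.12 rad and z of carton_center in the frame of stock_box below 0.033 m and x of carton_center in the frame of stock_box between -0.06 and 0.06 m and y of carton_center in the frame of stock_box between -0.15 and 0.15 m and value of joint lid above 1 rad), for 0.2 s.
2. the lid is fully shut (below 0.04 rad) (value of joint lid below 0.04 rad), for 0.2 s.
At the end, for the whole second after the job is handed in: The carton lies at rest inside the box on its broad side (within 0.12 rad, its centre less than 33 mm above the counter) and the lid is shut (below 0.04 rad) (angle between the y axis of carton and the z axis of stock_box, either way round below 0.12 rad and z of carton_center in the frame of stock_box below 0.033 m and x of carton_center in the frame of stock_box between -0.06 and 0.06 m and y of carton_center in the frame of stock_box between -0.15 and 0.15 m and value of joint lid below 0.04 rad and linear speed of carton below 0.02 m/s); the robot touches nothing.
It fails at once if the carton is picked up (its centre rises above 90 mm over the counter; it starts at 65 mm, and tipping lifts it only to 69) (z of carton_center in the frame of stock_box above 0.09 m).
It fails at once if the amber bottle is moved more than 20 mm or tipped (distance of syrup_bottle from where it was at the start of the episode above 0.02 m or angle between syrup_bottle's own z axis and vertical above 0.3 rad).
It fails at once if the pill jar is moved more than 20 mm or tipped (distance of pill_jar from where it was at the start of the episode above 0.02 m or angle between pill_jar's own z axis and vertical above 0.3 rad).
It fails at once if the small carton is moved more than 20 mm or tipped (distance of small_carton from where it was at the start of the episode above 0.02 m or angle between small_carton's own z axis and vertical above 0.3 rad).
It also fails if it takes over 54 s, if anything falls off the work surface, if the arm or the gripper's body presses on something with over 40 N, if the wrist force passes 120 N, or if a joint passes its speed limit or range.

## Robot

A 7-joint arm with a two-finger parallel gripper is mounted at the origin on the work surface. World frame = base frame: x ahead of the robot, y to its left, z up, the work surface at z = 0. Lengths are in mm, angles in rad, forces in N, time in s.
With the tool pointing down it reaches from about 425 to 875 mm from the base axis. Payload 4.7 kg.
Tool frame: the origin (TCP) lies at the very end of the fingers, on their centre line; the grasp point (between the pads) lies r.grasp_offset behind it (r.grasp_offset is the distance from the TCP to the grasp point, in mm); z points along the fingers, y is the line along which they close (so a half turn about z gives the same grasp; the last joint's range is limited). The gripper opens to 87 mm and grips with 3 to 60 N. Pads are 19 mm wide; open, the fingers measure 117 mm over their backs; the gripper's body (75 mm by 190 mm) begins 51 mm behind the grasp point.
Start: joints at [1.319, 0.321, -0.07, 1.45, 0.023, 1.371, -0.057], TCP at [170.721, -627.203, 188.887] pointing down, gripper open.
Joint ranges: [-2.86, 2.86], [-0.3, 2.09], [-1.38, 1.24], [0.06, 2.45], [-1.56, 4.7], [0.09, 2.05], [-2.69, 2.69]. Speed limits (rad/s): [2.57, 2.57, 3.14, 3.14, 3.14, 3.14, 3.14].

## Interface

Orientations are given as a unit quaternion [x, y, z, w].
In Python, from bench import r, imaging gives the robot as it stands.
- The arm moves only by the shell command python3 -m jog 'ROWS' [OPENING] [FORCE]. ROWS is JSON, one flat list of numbers, 6 for each row, row after row: the shift along the tool's x, y, z in m, then the turn, a rotation vector about the tool's x, y, z in rad. A call has 1 to 20 rows; each row shifts and turns the commanded pose from where the row before left it, along the tool's axes as they then stand; what a row does not reach is not made up. A row lasts 1/8 s, in which the tool goes at most 62.5 mm and 10.7 degrees, less where a joint would pass 70% of its speed; a pose out of reach is approached as far as the arm can. A call with a gripper value outside its range is refused whole. OPENING is the gripper command: -1 is shut, 1 is fully open, values between are in proportion, set as the call begins (- or left out, the last holds). The fingers move at their own pace and stop on an object; FORCE is the grip in N (left out, the last holds). Time passes only in rows, so rows that do not move let the fingers close. It gives the time, the measured TCP pose, the force, the opening and the grip force at its end, in the units of the state.
- r.get_state(): the state, without advancing time (a new reading comes with each control period).
- imaging.snapshot(name): name is "scene" or "top" or "wrist"; returns (picture, depth): 400x640x3 uint8, blue, green, red; 400x640 float32, mm along the optical axis (not along the pixel's ray), 0 where there is no reading.
- imaging.camera_model(name): a dict with "camera_matrix" (3x3 intrinsics, pixels), "rvec" (rotation vector, rad) and "tvec" (3), from world to camera coordinates, as OpenCV has them. Camera axes: x right, y down, z forward; pixel columns grow to the right and rows downward; lengths in mm; the calibration is good to about 2 mm. A picture is of the moment at which its call begins: read the wrist's pose just before it. camera_model takes no time and is no camera call; for the wrist camera it gives the pose at the moment of the call.
- r.finish_job(): hands the job in; it is judged then, once.
The state is a dict: "clock": time; "joint_positions": joint angles; "qvel": joint speeds; "joint_torque": joint torques, N m; "tool_pos": TCP position; "tcp_rot": TCP orientation; "wrist_force": force on the tool from outside, world axes, zero at the start; "moment": the same for the moment, N m; "finger_gap": opening from 0.0 (shut) to 1.0 (fully open); "finger_force": force on a finger pad.
Only numpy, scipy, OpenCV 4.12 (cv2) and the standard library are available. Lean on these libraries where they do the work, as an engineer would, in place of code of your own. Each camera call takes 0.05 s, during which the arm holds its last target. There are 200 camera calls.

## Working session

There is one attempt and no reset: what is moved stays moved. The work goes in short steps, Python scripts to look and compute and a shell command to move; the robot and the scene stay as the last step left them, time stands still between calls to the robot, and variables do not carry over. Pictures are saved under pics/ and viewed, at most 10 in all, crops included, and the job is handed in when it is done.

```bash
mkdir -p pics; python3 - <<'E'
from bench import r, imaging
import cv2,numpy as np
for n in("scene","top"):
    p,d=imaging.snapshot(n); cv2.imwrite(f"pics/{n}0.png",p); np.save(f"pics/{n}0.npy",d)
    m=imaging.camera_model(n); R=cv2.Rodrigues(np.array(m["rvec"]))[0]; print(n,(-R.T@np.ravel(m["tvec"])).round(), R[2].round(2),(d>0).mean())
s=r.get_state(); print(s["clock"],s["tool_pos"],s["tcp_rot"],s["finger_gap"],r.grasp_offset)
E
```

```text
scene [1226. -157. 1231.] [-0.49  0.12 -0.87] 0.99603515625
top [4.230e+02 1.000e+00 1.678e+03] [ 0.09 -0.   -1.  ] 0.996375
0.1 [ 170.58432389 -626.63998919  187.84667001] [ 9.91175121e-01  1.32556096e-01 -1.49616240e-04 -8.59347053e-04] 1.0017524385289491 18.700000000000003
```

View pics/scene0.png

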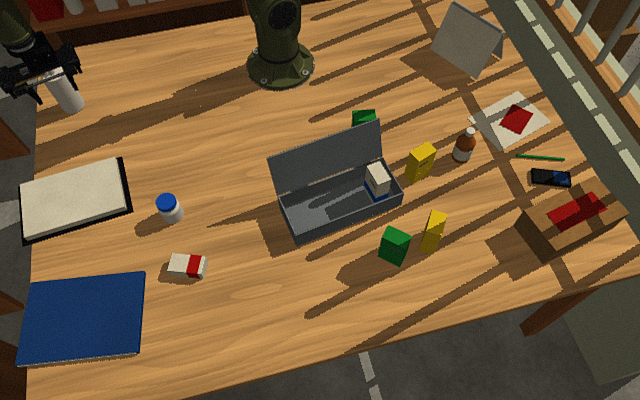

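View pics/top0.png

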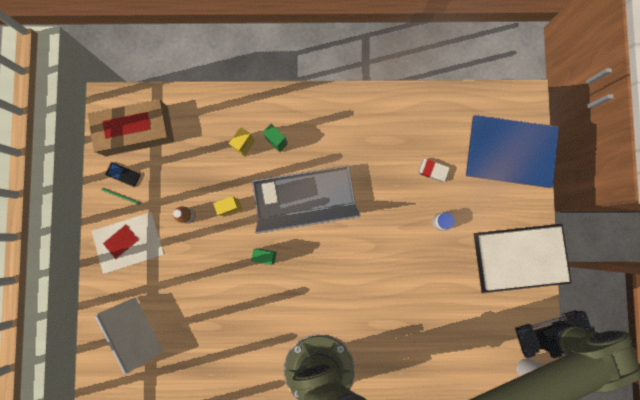

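The scene and top views agree. The box is at about (305,197) in the top view, with the white carton (blue band) standing near its left (+y) end at (270,193). The lid is up on the robot side. Green and yellow look-alikes are at (226,205), (263,256), (240,140) and (275,137). Only the white one at top (270,193) / scene (377,180) fits the description. I'll confirm it in a crop and measure.

```bash
cat > h.py <<'E'
import numpy as np,cv2
from bench import r,imaging
def cloud(n,d):
    m=imaging.camera_model(n);K=np.array(m["camera_matrix"]);R=cv2.Rodrigues(np.array(m["rvec"],float))[0];t=np.ravel(m["tvec"])
    v,u=np.mgrid[:d.shape[0],:d.shape[1]]
    c=np.stack([(u-K[0,2])/K[0,0]*d,(v-K[1,2])/K[1,1]*d,d],-1)
    return (c-t)@R
E
python3 - <<'E'
from h import *
P={};I={}
for n in("scene","top"):
    I[n]=cv2.imread(f"pics/{n}0.png");P[n]=cloud(n,np.load(f"pics/{n}0.npy"))
cv2.imwrite("pics/crop.png",np.hstack([cv2.resize(I["scene"][100:260,255:455],None,fx=2,fy=2),cv2.resize(I["top"][150:250,220:370],(400,320))[:, :]]))
def rect(n,sel,name):
    q=P[n][sel]; 
    if len(q)<5: print(name,len(q));return
    b=cv2.minAreaRect(q[:,:2].astype(np.float32)); print(n,name,len(q),np.round(b[0]),np.round(b[1]),round(b[2],1),"z",np.percentile(q[:,2],[5,50,95]).round())
for n in P:
    p=P[n];hsv=cv2.cvtColor(I[n],cv2.COLOR_BGR2HSV);H,S,V=[hsv[...,i].astype(int) for i in range(3)]
    win=(p[...,0]>420)&(p[...,0]<720)&(p[...,1]>-260)&(p[...,1]<320)
    wb=win&(p[...,1]>-130)&(p[...,1]<180)
    rect(n,wb&(S<80)&(V>140)&(p[...,2]>110)&(p[...,2]<135),"cartontop")
    for nm,lo,hi in(("yel",22,33),("grn",45,85)):
        k=(p[...,0]>300)&(p[...,0]<850)&(p[...,1]>-260)&(p[...,1]<320)&(H>=lo)&(H<=hi)&(S>140)&(V>60)&(p[...,2]>25)
        nn,l,st,_=cv2.connectedComponentsWithStats(k.astype(np.uint8))
        for i in range(1,nn):
            if st[i,4]>30: rect(n,l==i,nm)
    grey=wb&(S<110)
    rect(n,grey&(p[...,2]>20)&(p[...,2]<80),"box20-80"); rect(n,grey&(p[...,2]>58)&(p[...,2]<75),"rim")
    for z in range(70,210,15): rect(n,grey&(V<150)&(p[...,2]>z)&(p[...,2]<z+15),f"lid{z}")
E
```

```text
scene cartontop 297 [573. 152.] [65. 40.] 11.2 z [122. 125. 129.]
scene yel 694 [536. 291.] [42. 71.] 20.8 z [ 35. 104. 122.]
scene yel 642 [749. 247.] [40. 69.] 56.2 z [ 38. 117. 123.]
scene grn 121 [378. 174.] [63. 33.] 81.1 z [116. 120. 123.]
scene grn 350 [760. 139.] [65. 40.] 48.1 z [116. 120. 123.]
scene box20-80 2480 [578.  38.] [143. 305.] 8.5 z [24. 57. 76.]
scene rim 1004 [579.  38.] [141. 305.] 7.9 z [59. 67. 74.]
scene lid70 602 [577.  38.] [144. 305.] 9.2 z [70. 76. 84.]
scene lid85 558 [563.  38.] [124. 306.] 8.8 z [86. 92. 99.]
scene lid100 563 [559.  36.] [128. 304.] 7.8 z [101. 107. 114.]
scene lid115 595 [554.  35.] [135. 307.] 6.5 z [116. 122. 129.]
scene lid130 522 [492.  28.] [ 13. 307.] 8.8 z [131. 138. 144.]
scene lid145 532 [488.  27.] [ 15. 307.] 8.8 z [146. 153. 159.]
scene lid160 543 [483.  27.] [ 15. 309.] 9.2 z [161. 167. 174.]
scene lid175 616 [475.  26.] [ 18. 309.] 9.0 z [176. 183. 189.]
scene lid190 135 [475.  27.] [  8. 307.] 8.5 z [190. 191. 194.]
lid205 0
top cartontop 255 [574. 152.] [64. 39.] 9.5 z [120. 125. 131.]
top yel 378 [606. 120.] [432.  
[... 182 characters left out ...]
31.2 z [113. 119. 125.]
top box20-80 657 [579.  38.] [136. 302.] 8.9 z [28. 66. 76.]
top rim 415 [580.  38.] [134. 302.] 8.9 z [60. 68. 74.]
top lid70 219 [577.  39.] [137. 304.] 8.9 z [70. 75. 84.]
top lid85 148 [510.  30.] [274. 125.] 74.3 z [86. 92. 99.]
top lid100 140 [556.  37.] [114. 304.] 8.0 z [101. 107. 114.]
top lid115 155 [499.  32.] [278. 138.] 71.4 z [116. 122. 129.]
top lid130 142 [525.  34.] [ 74. 304.] 7.3 z [131. 136. 144.]
top lid145 149 [489.  27.] [  8. 304.] 8.9 z [146. 153. 159.]
top lid160 150 [484.  27.] [  8. 307.] 8.9 z [161. 168. 174.]
top lid175 209 [477.  28.] [ 11. 307.] 8.7 z [176. 184. 190.]
top lid190 77 [474.  28.] [  6. 305.] 8.7 z [190. 193. 196.]
lid205 0
```

View pics/crop.png

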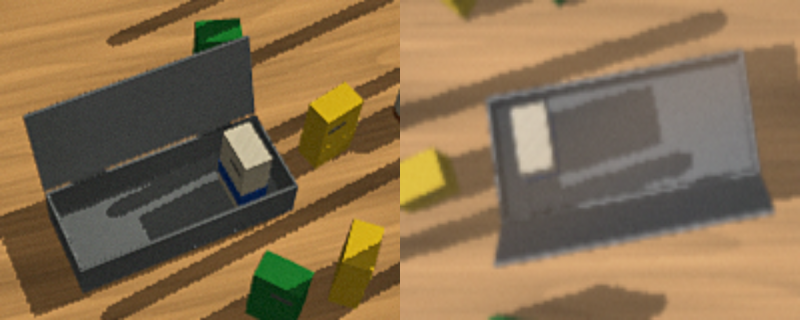

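The crop confirms it: a white carton with a blue band stands in the box. The carton top measures 65×40 at z 125, centre (573,152). The box centre is near (579,38) with its long axis turned 8.8°. There is more room towards −y. I'll go up, shut the fingers, turn to the box's axes and travel round.

```bash
python3 -m jog '[0,0,-0.04,0,0,0.056, 0,0,-0.04,0,0,0.055, 0.042,-0.027,0,0,0,0, 0.042,-0.027,0,0,0,0, 0.042,-0.027,0,0,0,0, 0.042,-0.027,0,0,0,0, 0.042,-0.027,0,0,0,0, 0.042,-0.027,0,0,0,0, 0.042,-0.027,0,0,0,0, 0.042,-0.027,0,0,0,0, 0.042,-0.027,0,0,0,0, 0.042,-0.027,0,0,0,0]' -1 20
```

```text
clock: 1.6
tool_pos: [544.8, -294.5, 268.4]
tcp_rot: [0.997, 0.077, -0.0, -0.0]
wrist_force: [1.2, 0.2, 0.1]
finger_gap: 0.006
finger_force: 0.0
```

```bash
python3 -m jog '[0.0096,-0.0496,0,0,0,0, 0.0096,-0.0496,0,0,0,0, 0.0096,-0.0496,0,0,0,0, 0.0096,-0.0496,0,0,0,0, 0.0096,-0.0496,0,0,0,0, 0.0096,-0.0496,0,0,0,0, 0.0096,-0.0496,0,0,0,0, 0.0096,-0.0496,0,0,0,0, 0.0096,-0.0496,0,0,0,0, 0.0096,-0.0496,0,0,0,0, 0,0,0.03,0,0,0, 0,0,0.03,0,0,0, 0,0,0.03,0,0,0, 0,0,0.03,0,0,0, 0,0,0.03,0,0,0, 0,0,0.01,0,0,0]' -1; python3 - <<'E'
from h import *
p,d=imaging.snapshot("scene");cv2.imwrite("pics/s1.png",cv2.resize(p[60:260,250:500],None,fx=2.5,fy=2.5))
E
```

```text
clock: 3.6
tool_pos: [560.9, 208.4, 106.5]
tcp_rot: [0.997, 0.077, -0.002, 0.0]
wrist_force: [-0.3, -0.3, 0.2]
finger_gap: 0.005
finger_force: 0.0
```

View pics/s1.png

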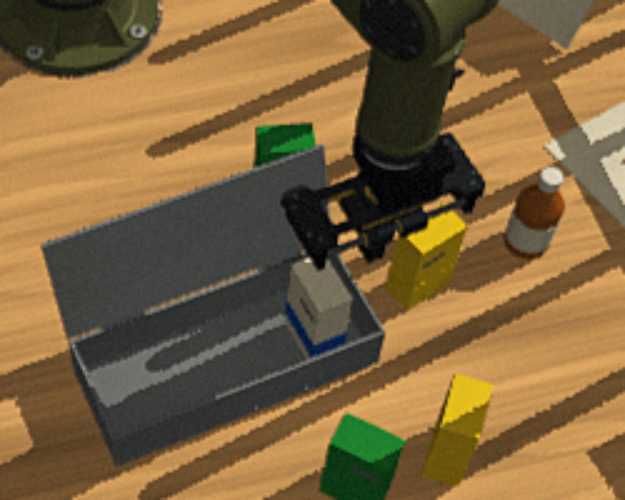

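The shut fingers (about (375,240) in the crop) are above the box wall on the carton's +y side, clear of the yellow carton. Now push along the box.

```bash
python3 -m jog '[0.002,0.01,0,0,0,0, 0,0.01,0,0,0,0, 0,0.006,0,0,0,0, 0,0.006,0,0,0,0, 0,0.006,0,0,0,0, 0,0.006,0,0,0,0]'; python3 -m jog '[0,0.006,0,0,0,0, 0,0.006,0,0,0,0, 0,0.006,0,0,0,0, 0,0,0,0,0,0]'; python3 - <<'E'
from h import *
p,d=imaging.snapshot("scene");cv2.imwrite("pics/s2.png",cv2.resize(p[60:260,250:500],None,fx=2.5,fy=2.5))
E
```

```text
clock: 4.4
tool_pos: [571.2, 165.7, 108.8]
tcp_rot: [0.997, 0.077, -0.0, 0.0]
wrist_force: [0.5, 0.2, 0.2]
finger_gap: 0.005
finger_force: 0.0
clock: 4.9
tool_pos: [574.2, 147.4, 108.8]
tcp_rot: [0.997, 0.077, -0.0, 0.0]
wrist_force: [-0.0, 0.1, 0.8]
finger_gap: 0.003
finger_force: 0.0
```

View pics/s2.png

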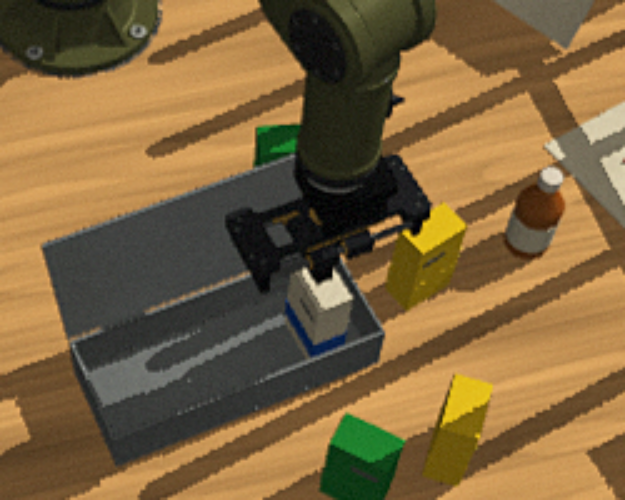

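The carton has not moved, although the TCP reads as if it were inside it. I need to compare the projected TCP with where the depth shows the fingertip.

```bash
python3 - <<'E'
from h import *
s=r.get_state();print(s["tool_pos"],s["clock"])
for n in("scene","top"):
    p,d=imaging.snapshot(n);m=imaging.camera_model(n)
    f=lambda q:cv2.projectPoints(np.array([q],float),np.array(m["rvec"],float),np.array(m["tvec"],float),np.array(m["camera_matrix"]),None)[0].ravel().round(1)
    print(n,f(s["tool_pos"]),f([573,152,125]))
    c=cloud(n,d);hsv=cv2.cvtColor(p,cv2.COLOR_BGR2HSV)
    k=(hsv[...,2]<60)&(abs(c[...,0]-570)<90)&(abs(c[...,1]-150)<150)
    for z in range(90,200,15):
        q=c[k&(c[...,2]>z)&(c[...,2]<z+15)&(abs(c[...,1]-150)<60)]
        if len(q)>3:print(z,len(q),q[:,:2].min(0).round(),q[:,:2].max(0).round(),np.median(q,0).round())
    w=c[(hsv[...,1]<80)&(hsv[...,2]>140)&(abs(c[...,2]-123)<10)&(abs(c[...,0]-573)<60)&(abs(c[...,1]-152)<60)];print("white",len(w),cv2.minAreaRect(w[:,:2].astype(np.float32)),np.median(w[:,2]))
p,d=imaging.snapshot("wrist");cv2.imwrite("pics/w1.png",p)
E
```

```text
[574.03669143 148.01352327 108.80143054] 4.95
scene [376.6 176.3] [378.4 172.4]
90 15 [489. 122.] [596. 146.] [580. 133.  97.]
105 6 [483. 116.] [491. 137.] [486. 124. 114.]
135 8 [582. 140.] [586. 156.] [583. 144. 148.]
150 21 [582. 137.] [587. 156.] [584. 147. 158.]
white 153 ((576.9298095703125, 155.09658813476562), (56.34281921386719, 34.83533477783203), 8.158875465393066) 124.75135057537842
top [271.1 193. ] [269.4 192.9]
white 0 ((0.0, 0.0), (0.0, 0.0), 0.0) nan
  return _methods._mean(a, axis=axis, dtype=dtype,
  ret = ret.dtype.type(ret / rcount)
```

View pics/w1.png

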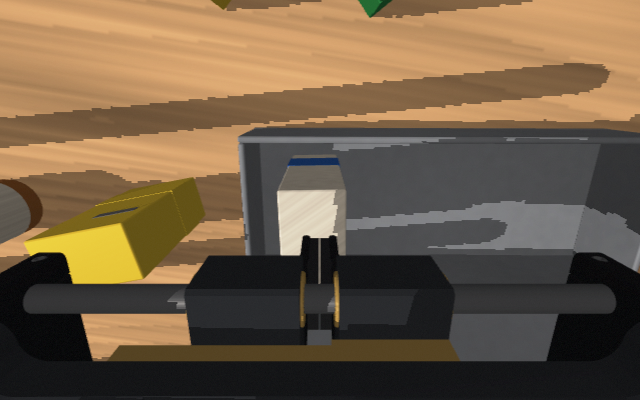

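In the wrist view the fingertips at (320,240) are passing over the carton's top, and the depth points of the fingers end at z≈135. So the real tip is higher than reported. I'll back off and measure the tip's height.

```bash
python3 -m jog '[0,-0.03,0,0,0,0, 0,-0.03,0,0,0,0, 0,-0.01,0,0,0,0, 0,0,0,0,0,0]'; python3 - <<'E'
from h import *
s=r.get_state();t=np.array(s["tool_pos"]);print(t)
p,d=imaging.snapshot("scene");c=cloud("scene",d);hsv=cv2.cvtColor(p,cv2.COLOR_BGR2HSV)
g=c-t
k=(hsv[...,2]<75)&(abs(g[...,0])<16)&(abs(g[...,1])<22)&(c[...,2]>75)
q=g[k];print(len(q));print(q[np.argsort(q[:,2])][:14].round())
m=imaging.camera_model("scene")
u=cv2.projectPoints(t[None],np.array(m["rvec"],float),np.array(m["tvec"],float),np.array(m["camera_matrix"]),None)[0].ravel().astype(int);print(u)
cv2.imwrite("pics/t1.png",cv2.resize(p[u[1]-30:u[1]+30,u[0]-40:u[0]+40],None,fx=8,fy=8,interpolation=0))
E
```

```text
clock: 5.6
tool_pos: [563.0, 217.7, 108.8]
tcp_rot: [0.997, 0.078, -0.0, 0.0]
wrist_force: [0.1, -1.9, -0.4]
finger_gap: 0.002
finger_force: 0.0
[562.99476479 217.7192761  108.7500753 ]
207
[[  8.  -4.  30.]
 [  9.   1.  33.]
 [  8.   7.  34.]
 [ 11.  -8.  34.]
 [  4.  -9.  35.]
 [  1. -10.  35.]
 [ -2.  -9.  36.]
 [ 10.   9.  36.]
 [ 11.  -3.  38.]
 [  9.   0.  38.]
 [ 11.   2.  40.]
 [  5.  -9.  40.]
 [ 12.  -9.  41.]
 [ 10.  -3.  41.]]
[399 167]
```

View pics/t1.png

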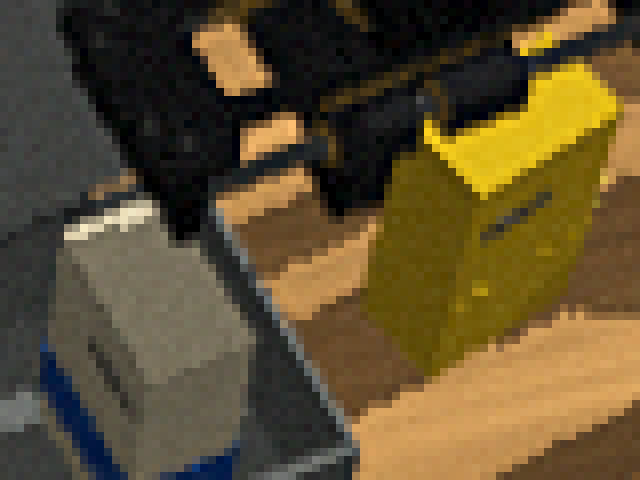

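The fingertip shows at crop (345,212), about 28 mm above the reported TCP. The gripper's end bracket hangs down at (185,235), so I need its height before going lower.

```bash
python3 - <<'E'
from h import *
t=np.array(r.get_state()["tool_pos"]);a=np.array([.988,.153,0]);ty=np.array([.153,-.988,0])
p,d=imaging.snapshot("scene");c=cloud("scene",d);hsv=cv2.cvtColor(p,cv2.COLOR_BGR2HSV)
g=c-t;X=g@a;Y=g@ty;Z=g[...,2]
k=(hsv[...,2]<75)&(abs(X)<45)&(abs(Y)<110)&(Z>5)&(c[...,2]>80)
for y in range(-110,110,10):
    s=k&(Y>=y)&(Y<y+10)
    if s.sum()>3:print(y,s.sum(),"zmin",np.sort(Z[s])[:3].round(),"x",X[s].min().round(),X[s].max().round())
print(abs(a@[1,0,0]))
E
```

```text
-100 31 zmin [133. 138. 141.] x -32.0 38.0
-90 112 zmin [107. 108. 113.] x -37.0 40.0
-80 76 zmin [108. 108. 108.] x -18.0 39.0
-70 55 zmin [116. 118. 118.] x 9.0 38.0
-60 47 zmin [117. 119. 119.] x 12.0 34.0
-50 162 zmin [116. 119. 121.] x 3.0 38.0
-40 189 zmin [114. 118. 119.] x -1.0 39.0
-30 216 zmin [110. 114. 116.] x -22.0 40.0
-20 316 zmin [112. 114. 115.] x -42.0 41.0
-10 359 zmin [35. 35. 35.] x -45.0 44.0
0 331 zmin [36. 36. 37.] x -25.0 45.0
10 481 zmin [37. 43. 44.] x -21.0 45.0
20 557 zmin [108. 109. 110.] x -41.0 45.0
30 995 zmin [108. 110. 110.] x -45.0 44.0
40 497 zmin [  6. 117. 117.] x -44.0 33.0
50 465 zmin [114. 117. 120.] x -45.0 33.0
60 240 zmin [119. 119. 119.] x -45.0 35.0
70 119 zmin [115. 119. 119.] x -36.0 39.0
80 164 zmin [10. 11. 13.] x -39.0 40.0
90 115 zmin [126. 127. 127.] x -35.0 39.0
0.988
```

The whole gripper sits about 30–37 mm higher than reported, with body and tip shifted alike. I'll lower by 35 mm (real tip ≈105) and push again.

```bash
python3 -m jog '[0,0,0.02,0,0,0, 0,0.01,0.015,0,0,0, 0,0.01,0,0,0,0, 0,0.008,0,0,0,0, 0,0.006,0,0,0,0, 0,0.006,0,0,0,0, 0,0.006,0,0,0,0]'; python3 -m jog '[0,0.006,0,0,0,0, 0,0.006,0,0,0,0, 0,0,0,0,0,0]'; python3 - <<'E'
from h import *
p,d=imaging.snapshot("scene");cv2.imwrite("pics/s3.png",cv2.resize(p[100:230,250:450],None,fx=3,fy=3))
E
```

```text
clock: 6.58
tool_pos: [570.5, 171.9, 74.2]
tcp_rot: [0.997, 0.077, 0.0, -0.0]
wrist_force: [0.2, 0.5, 0.9]
finger_gap: 0.005
finger_force: 0.1
clock: 6.95
tool_pos: [572.3, 159.2, 73.7]
tcp_rot: [0.997, 0.077, -0.0, 0.0]
wrist_force: [0.2, 0.8, -0.3]
finger_gap: 0.006
finger_force: 0.3
```

View pics/s3.png

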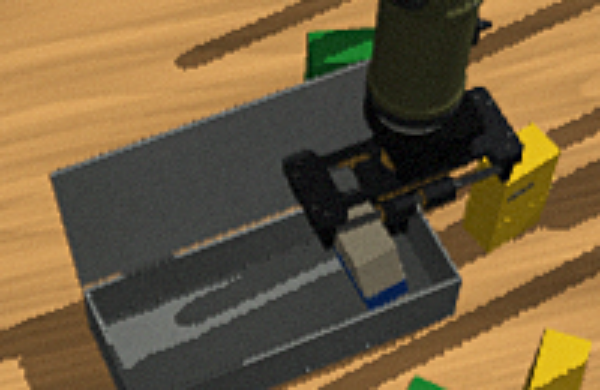

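The carton (380,260) is tipping towards the open side. Keep pushing until it topples.

```bash
python3 -m jog '[0,0.006,0,0,0,0, 0,0.006,0,0,0,0, 0,0.006,0,0,0,0, 0,0.006,0,0,0,0, 0,0.006,0,0,0,0, 0,0.006,0,0,0,0, 0,0.006,0,0,0,0, 0,0.006,0,0,0,0, 0,0,0,0,0,0, 0,0,-0.05,0,0,0, 0,0,-0.05,0,0,0, 0,-0.05,-0.05,0,0,0, 0,-0.05,-0.05,0,0,0, 0,0,0,0,0,0]'; python3 - <<'E'
from h import *
p,d=imaging.snapshot("scene");cv2.imwrite("pics/s4.png",cv2.resize(p[100:230,250:450],None,fx=3,fy=3))
c=cloud("scene",d);hsv=cv2.cvtColor(p,cv2.COLOR_BGR2HSV)
b=np.array([579,38,0]);a=np.array([.988,.153,0]);e=np.array([-.153,.988,0]);g=c-b;A=g@a;E=g@e
k=(hsv[...,1]<80)&(hsv[...,2]>110)&(abs(A)<57)&(abs(E)<152)&(c[...,2]>25)&(c[...,2]<140)
print(k.sum(),np.percentile(c[k][:,2],[5,50,95]).round(),np.percentile(A[k],[2,98]).round(),np.percentile(E[k],[2,98]).round())
for z in(80,110,140,170,185):
    k=(hsv[...,1]<110)&(abs(E)<100)&(E<40)&(A<-50)&(A>-140)&(abs(c[...,2]-z)<5); print(z,k.sum(),np.median(A[k]).round(1))
E
```

```text
clock: 8.75
tool_pos: [565.7, 207.1, 266.9]
tcp_rot: [0.997, 0.082, 0.004, -0.002]
wrist_force: [-0.4, -0.8, -0.6]
finger_gap: 0.004
finger_force: 0.0
667 [41. 45. 49.] [-19.  45.] [-29.  87.]
80 140 -66.6
110 154 -77.4
140 162 -87.6
170 164 -97.9
185 189 -103.4
```

View pics/s4.png

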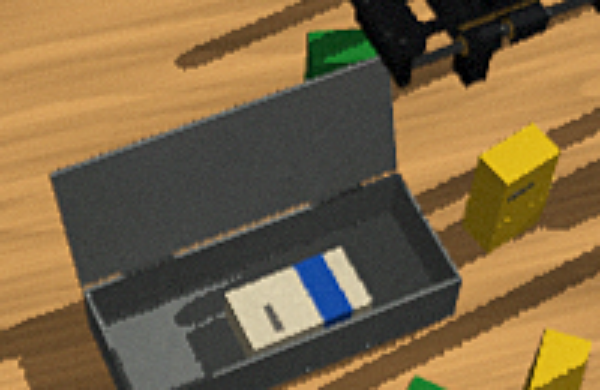

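The carton lies flat: top at z 45, and its 64 × 116 footprint is inside the box. The lid is at about 1.91 rad with its free edge at z≈191. Now move over and down behind the lid, on the robot side.

```bash
python3 -m jog '[-0.0305,0.0337,0,0,0,0, -0.0305,0.0337,0,0,0,0, -0.0305,0.0337,0,0,0,0, -0.0305,0.0337,0,0,0,0, -0.0305,0.0337,0,0,0,0, 0,0,0,0,0,0, 0,0,0,0,0,0]'
```

```text
clock: 9.68
tool_pos: [441.0, 9.8, 261.6]
tcp_rot: [0.997, 0.077, -0.0, -0.0]
wrist_force: [0.2, 0.4, 0.7]
finger_gap: 0.006
finger_force: 0.0
```

```bash
python3 -m jog '[0,0,0.036,0,0,0, 0,0,0.036,0,0,0, 0,0,0.036,0,0,0, 0,0,0.036,0,0,0, 0,0,0,0,0,0, 0,0,0,0,0,0]'; python3 - <<'E'
from h import *
t=np.array(r.get_state()["tool_pos"]);b=np.array([579,38,0]);a=np.array([.988,.153,0]);e=np.array([-.153,.988,0])
p,d=imaging.snapshot("scene");c=cloud("scene",d);hsv=cv2.cvtColor(p,cv2.COLOR_BGR2HSV);g=c-b;A=g@a;E=g@e
print((t-b)@a,(t-b)@e)
for z in(110,170,185):
    k=(hsv[...,1]<110)&(abs(E)<100)&(A<-50)&(A>-140)&(abs(c[...,2]-z)<5); print(z,k.sum(),np.median(A[k]).round(1))
k=(hsv[...,2]<60)&(abs(E-(t-b)@e)<90)&(A<-70)&(A>-200)&(c[...,2]>180)
q=c[k];print("gripper zmin visible",np.sort(q[:,2])[:8].round())
E
```

```text
clock: 10.42
tool_pos: [442.2, 10.8, 119.2]
tcp_rot: [0.997, 0.078, 0.001, -0.0]
wrist_force: [0.4, -0.5, 0.3]
finger_gap: 0.001
finger_force: 0.0
-139.33243848962383 -5.977765495388771
110 208 -77.1
170 232 -97.8
185 288 -103.7
gripper zmin visible [180. 180. 180. 180. 180. 180. 180. 180.]
```

The gripper is clear behind the lid. Now push the lid up past upright, then follow its arc round the hinge.

```bash
python3 -m jog '[0.01,0,0,0,0,0, 0.01,0,0,0,0,0, 0.01,0,0,0,0,0, 0.01,0,0,0,0,0, 0.01,0,0,0,0,0, 0.01,0,0,0,0,0, 0,0,0,0,0,0]'; python3 -m jog '[0.011,0,0,0,0,0, 0.011,0,0,0,0,0, 0.011,0,0.002,0,0,0, 0.01,0,0.003,0,0,0, 0.01,0,0.005,0,0,0, 0.0086,0,0.007,0,0,0, 0,0,0,0,0,0]'; python3 - <<'E'
from h import *
b=np.array([579,38,0]);a=np.array([.988,.153,0]);e=np.array([-.153,.988,0])
t=np.array(r.get_state()["tool_pos"]);print((t-b)@a)
p,d=imaging.snapshot("scene");c=cloud("scene",d);g=c-b;A=g@a;E=g@e
for x in range(-60,60,15):
    k=(E<-70)&(E>-150)&(abs(A-x)<4)&(c[...,2]>50); print(x,k.sum(),np.median(c[k][:,2]).round(1) if k.any() else 0)
cv2.imwrite("pics/s5.png",cv2.resize(p[60:230,230:450],None,fx=3,fy=3))
E
```

```text
clock: 11.35
tool_pos: [501.4, 19.7, 118.0]
tcp_rot: [0.997, 0.078, 0.0, -0.0]
wrist_force: [0.1, 0.1, -0.4]
finger_gap: 0.007
finger_force: 0.0
clock: 12.22
tool_pos: [562.3, 29.1, 100.7]
tcp_rot: [0.997, 0.077, 0.0, -0.0]
wrist_force: [0.6, -0.3, 0.6]
finger_gap: 0.005
finger_force: 0.0
-17.86113755174987
-60 29 79.6
-45 76 99.3
-30 70 114.4
-15 82 183.3
0 81 145.0
15 116 217.9
30 43 162.9
45 4 68.9
```

View pics/s5.png

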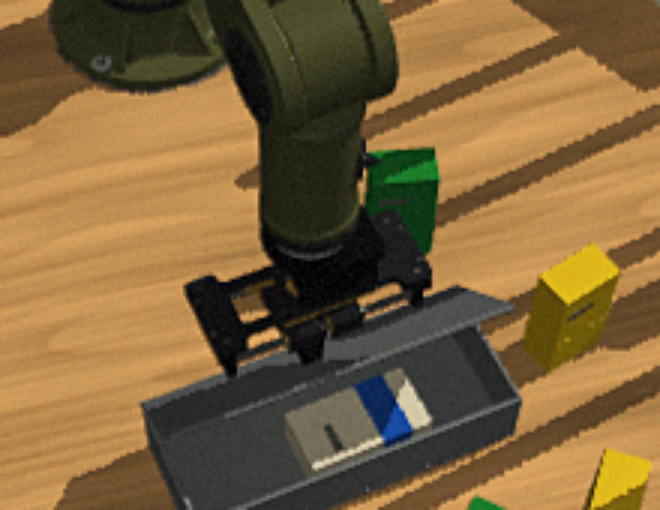

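The lid has come over to about 45° with the carton still flat beneath it. Keep following the arc down.

```bash
python3 -m jog '[0.0074,0,0.008,0,0,0, 0.0074,0,0.009,0,0,0, 0.005,0,0.01,0,0,0, 0.005,0,0.01,0,0,0, 0.0025,0,0.01,0,0,0, 0.002,0,0.006,0,0,0, 0,0,0,0,0,0]'; python3 -m jog '[0,0,0.003,0,0,0, 0,0,0.002,0,0,0, 0,0,0,0,0,0]'
```

```text
clock: 13.15
tool_pos: [589.5, 33.2, 47.2]
tcp_rot: [0.997, 0.077, -0.001, -0.0]
wrist_force: [-1.3, 0.6, -0.0]
finger_gap: 0.001
finger_force: 0.0
clock: 13.52
tool_pos: [590.3, 33.2, 43.3]
tcp_rot: [0.997, 0.077, 0.0, 0.0]
wrist_force: [1.4, 0.3, -0.2]
finger_gap: 0.005
finger_force: 0.0
```

```bash
for i in 1 2; do python3 -m jog '[0,0,0.0015,0,0,0, 0,0,0.0,0,0,0]' | grep -E 'pos|wrist'; done; python3 - <<'E'
from h import *
b=np.array([579,38,0]);a=np.array([.988,.153,0]);e=np.array([-.153,.988,0])
p,d=imaging.snapshot("scene");c=cloud("scene",d);g=c-b;A=g@a;E=g@e
k=(abs(E)>95)&(abs(E)<150)&(abs(A)<55)&(c[...,2]>55)&(c[...,2]<100)
M=np.c_[A[k],E[k],np.ones(k.sum())];s=np.linalg.lstsq(M,c[k][:,2],rcond=None)[0];print(k.sum(),s.round(4))
E
```

```text
tool_pos: [590.3, 33.3, 41.7]
wrist_force: [0.7, 0.2, -0.1]
tool_pos: [590.3, 33.2, 41.2]
wrist_force: [-2.6, -0.4, 6.6]
1234 [-1.40000e-03 -1.10000e-03  7.44834e+01]
```

Contact force has risen, and the lid plane is level at z 74.5. One more small press, then withdraw and check.

```bash
python3 -m jog '[0,0,0.002,0,0,0, 0,0,0.0,0,0,0]' | grep -E 'pos|wrist'; python3 -m jog '[0,0,-0.01,0,0,0, 0,0,-0.04,0,0,0, 0,0,-0.04,0,0,0, 0,0,-0.05,0,0,0, 0,0,0,0,0,0, 0,0,0,0,0,0]'; python3 - <<'E'
from h import *
b=np.array([579,38,0]);a=np.array([.988,.153,0]);e=np.array([-.153,.988,0])
for n in("scene","top"):
    p,d=imaging.snapshot(n);c=cloud(n,d);g=c-b;A=g@a;E=g@e
    k=(abs(E)>95)&(abs(E)<150)&(abs(A)<55)&(c[...,2]>55)&(c[...,2]<100)
    M=np.c_[A[k],E[k],np.ones(k.sum())];s=np.linalg.lstsq(M,c[k][:,2],rcond=None)[0];print(n,k.sum(),s.round(4))
E
```

```text
tool_pos: [590.4, 33.2, 41.1]
wrist_force: [-6.6, -0.7, 17.3]
clock: 15.08
tool_pos: [589.9, 33.1, 177.6]
tcp_rot: [0.997, 0.077, -0.0, 0.0]
wrist_force: [0.3, -0.8, -0.6]
finger_gap: 0.004
finger_force: 0.0
scene 1437 [-1.90000e-03 -8.00000e-04  7.43918e+01]
top 957 [ 2.60000e-03 -7.00000e-04  7.48322e+01]
```

The lid is level to within 0.003 rad in both views and the arm is clear, so I'm handing the job in.

```bash
python3 -c "
from bench import r
print(r.finish_job())"
```

```text
the job is handed in; nothing more can be done
None
```

I pushed the carton over so it lies flat in the box, shut the lid (level to within 0.003 rad in two camera views), and handed the job in at about 15 s; no verdict came back.

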